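# Unlock the bit carousel in the bench drawer

## Task

Pull the drawer of the blue bench cabinet all the way out to its stop, then take the red knob of the sprung index plunger on the bit carousel inside, pull it straight up to the end of its travel so that its pin is clear of its hole, and keep holding it there so that a colleague can turn the carousel. Finish while still gripping and holding the knob up, with the drawer fully out, and do not disturb the tools lying about.

Things in the scene. Friction and masses are not known exactly. Their poses are not given: they have to be found in the camera images.
- cabinet: low blue steel cabinet, screwed down (a robot cannot shift it), 200 deep (x) x 270 wide (y) x 132 high, with one drawer with a grey front, and a thin black rubber mat on its top; origin at the middle of its underside on the bench; its own -x axis points out of the front, the way the drawer pulls out; it may be turned on the bench
- drawer_handle (a point): middle of the drawer's round steel bar handle: 11 mm thick, 110 mm long, level, along this frame's y; its centre is 37 mm in front of the grey drawer front and about 100 mm above the bench (cabinet top 132, front panel top 129 mm). It stands on two stems 48 mm either side of the middle. The frame's -x is the way the drawer pulls out, z is up
- bit_drawer (a joint): travel of the drawer in m: 0 shut, 0.130 fully out at its stop; may start slightly open; slides with about 3 N friction plus some damping and stays where it is left; the front panel is 15 mm thick, the tray's other walls reach only 56 mm above the bench
- pull_knob: red round plunger knob, 26 mm diameter, 22 mm tall, axis upright; origin at its centre, 99 mm above the bench when seated; z up, x and y as the cabinet's. 64 mm behind the drawer front's outer face; under the cabinet top while the drawer is shut. Below it: a steel barrel 18 mm across, its top 11 mm under the knob, on a bracket arm 19 mm under the knob. Bits stand 70 mm off and end lower
- seat_hole (a point): mouth of the hole in the black carousel disc (140 mm diameter) in which the plunger's pin sits, right below the knob; 55 mm below the knob's centre when the pin is seated; the pin reaches 10 mm into the hole
- index_plunger (a joint): how far the plunger is pulled up, in m: 0 seated, 0.020 at the upper stop; a spring pulls it back down with 6 N when seated, rising to 12 N at the stop; the pin is out of the hole above 0.010; if let go it snaps back
- hammer: bystander: loose claw hammer with wooden handle, 321 mm long, lying on the left; origin at the middle of its underside
- screwdriver_red: bystander: loose red screwdriver, 220 mm long, lying on the left; origin at the middle of its underside
- pliers_red: bystander: loose red-handled pliers, 181 mm long, lying on the left; origin at the middle of its underside
- tape_roll: bystander: loose roll of beige tape, 104 mm across, 25 mm high, lying on the right; origin at the middle of its underside
- screwdriver_blue: bystander: loose blue screwdriver, 240 mm long, lying on the right; origin at the middle of its underside
- file_1: bystander: loose file with wooden handle, 260 mm long, 30 mm high, lying near the front edge of the bench; origin at the middle of its underside

How it is judged:
By the outcome, as a careful person would: the job done as asked, in the order asked, and still so for the second after the job is handed in, while the arm keeps its last pose, push and grip.
It also fails if it takes over 50 s, if anything falls off the work surface, if the arm or the gripper's body presses on something with over 40 N, if the wrist force passes 120 N, or if a joint passes its speed limit or range.

## Robot

A 6-joint arm with a two-finger parallel gripper is mounted at the origin on a cart in front of the work surface, level with it; the furniture and walls round the work are solid. World frame = base frame: x ahead of the robot, y to its left, z up, the work surface at z = 0. Lengths are in m, angles in degrees, forces in N, time in s.
With the tool pointing down it reaches from about 0.375 to 0.9 m from the base axis. Payload 3.1 kg.
Tool frame: the origin (TCP) lies on the centre line of the jaws, within the pads' length; the fingertips stand 22 mm ahead of it and the grasp point (between the pads) lies 3 mm ahead of it; y points along the fingers, z is the direction in which the jaws open and shut, and the axes are right-handed (so a half turn about y gives the same grasp; the last joint's range is limited). The gripper opens to 87 mm and grips with 3 to 60 N. Pads are 19 mm wide; open, the fingers measure 117 mm over their backs; the gripper's body (75 mm by 190 mm) begins 51 mm behind the grasp point.
Start: joints at [58.814, 30.224, 82.088, -0, 67.689, -10.227], TCP at [0.224, 0.584, 0.245] pointing down, gripper open.
Joint ranges: [-176.69, 176.69], [-43.24, 126.21], [12.49, 139.97], [-82, 262], [0, 151.66], [-163.58, 163.58]. Speed limits (degrees/s): [159.86, 159.86, 180, 180, 180, 180].

## Interface

Orientations are given as a 3x3 rotation matrix whose columns are the frame's x, y, z axes.
In Python, from rig import bot gives the robot as it stands.
- The arm moves only by the tool jog_arm, never from a script. Its argument "motion" is one flat list of numbers, 6 for each row, row after row: the shift along the tool's x, y, z in mm, then the turn, a rotation vector about the tool's x, y, z in degrees. A call has 1 to 20 rows; each row is the pose to reach, as a shift and turn from the pose commanded when the call began, along the tool's axes at that moment; what a row does not reach only later rows make up. A row lasts 1/8 s, in which the tool goes at most 62.5 mm and 10.7 degrees, less where a joint would pass 70% of its speed; a pose out of reach is approached as far as the arm can. A call with a gripper value outside its range is refused whole. "gripper" is the opening, from 0 (shut) to 1 (fully open), set as the call begins (left out, the last holds). The fingers move at their own pace and stop on an object; the grip force is fixed at half the most. Time passes only in rows, so rows that repeat a pose let the fingers close. It gives the time, the measured TCP pose, the force and the opening at its end, in the units of the state.
- bot.read_state(): the state, without advancing time (a new reading comes with each control period).
- bot.capture(name): name is "side" or "top"; returns (picture, depth): 384x512x3 uint8, red, green, blue; 384x512 float32, m along the optical axis (not along the pixel's ray), 0 where there is no reading.
- bot.get_calibration(name): a dict with "mtx" (3x3 intrinsics, pixels), "k1" (the pictures are not rectified: a ray, as slopes to the right and down, at radius r is drawn at 1 + k1 r^2 times it, then the intrinsics apply), "pose" (4x4, takes a point from camera to world coordinates). Camera axes: x right, y up, looking along -z (the intrinsics and any distortion apply to the point x, -y, -z); pixel columns grow to the right and rows downward; lengths in m; the calibration is good to about 2 mm. A picture is of the moment at which its call begins. get_calibration takes no time and is no camera call.
- bot.hand_in(): hands the job in, once; it reports no verdict.
The state is a dict: "time_s": time; "joint_positions": joint angles; "qvel": joint speeds; "tau": joint torques, N m; "position": TCP position; "tcp_rot": TCP orientation; "force": force on the tool from outside, world axes, zero at the start; "moment": the same for the moment, N m; "opening": opening from 0.0 (shut) to 1.0 (fully open).
Only numpy, scipy, OpenCV 4.12 (cv2) and the standard library are available. Lean on these libraries where they do the work, as an engineer would, in place of code of your own. Each camera call takes 0.05 s, during which the arm holds its last target.

## Working session

There is one attempt and no reset: what is moved stays moved. The work goes in short steps, Python scripts to look and compute and a tool call to move; the robot and the scene stay as the last step left them, time stands still between calls to the robot, and variables do not carry over. Pictures are saved under pics/ and viewed, and the job is handed in when it is done.

Besides the shell and the picture viewer there is one more tool, called after "Emit:" as name(argument=value, ...) on one line, values as JSON. jog_arm: Moves the arm, as the interface text tells. Its arguments: {"type":"object","properties":{"motion":{"type":"array","items":{"type":"number"}},"gripper":{"type":"number"}},"required":["motion"]}

```bash
mkdir -p pics; ls; cat > h.py <<'E'
import numpy as np, cv2
from rig import bot
def snap(n,f):
    p,d=bot.capture(n); cv2.imwrite(f'pics/{f}.png',p[:,:,::-1]); np.save(f'pics/{f}.npy',d); return p,d
def ray(n,u,v):
    c=bot.get_calibration(n); K=np.array(c['mtx']);T=np.array(c['pose'])
    xy=cv2.undistortPoints(np.array([[[u,v]]],float),K,np.array([c['k1'],0,0,0,0.]))[0,0]
    return T[:3,3],T[:3,:3]@np.array([xy[0],-xy[1],-1.])
def onz(n,u,v,z):
    o,d=ray(n,u,v); return o+d*(z-o[2])/d[2]
def pt(n,u,v,dep):
    o,d=ray(n,u,v); return o+d*dep
E
python3 - <<'E'
from h import *
np.set_printoptions(precision=4,suppress=True)
for n in('side','top'):
    snap(n,n+'0'); print(bot.get_calibration(n))
print(bot.read_state())
E
```

```text
pics
{'mtx': array([[384.4764,   0.    , 254.4141],
       [  0.    , 384.4764, 190.4937],
       [  0.    ,   0.    ,   1.    ]]), 'k1': -0.0563825031633787, 'pose': array([[ 0.391 ,  0.7271, -0.5643, -0.072 ],
       [-0.9203,  0.3171, -0.2291, -0.2056],
       [ 0.0124,  0.6089,  0.7931,  0.9546],
       [ 0.    ,  0.    ,  0.    ,  1.    ]])}
{'mtx': array([[407.0426,   0.    , 252.0976],
       [  0.    , 407.0426, 187.3988],
       [  0.    ,   0.    ,   1.    ]]), 'k1': -0.13379006103116536, 'pose': array([[-0.0095,  0.9035, -0.4286, -0.1102],
       [-0.9999, -0.0035,  0.0147,  0.0943],
       [ 0.0118,  0.4286,  0.9034,  1.5018],
       [ 0.    ,  0.    ,  0.    ,  1.    ]])}
{'time_s': 0.1, 'joint_positions': array([ 58.8144,  30.273 ,  82.1491,   0.0003,  67.6892, -10.2285]), 'qvel': array([ 0.0618, -0.0628, -0.2006, -0.0421,  0.0631,  0.0595]), 'tau': array([ -0.0006, -44.0988, -17.715 ,   0.0635,   0.0534,  -0.0001]), 'position': array([0.2232, 0.5831, 0.2437]), 'tcp_rot': array([[ 0.9338, -0.001 ,  0.3577],
       [-0.3577, -0.0017,  0.9338],
       [-0.0003, -1.    , -0.0019]]), 'force': array([-0.2241, -0.3335,  0.5956]), 'moment': array([ 0.0353, -0.0453, -0.0237]), 'opening': 1.0005052388145834}
```

View pics/side0.png

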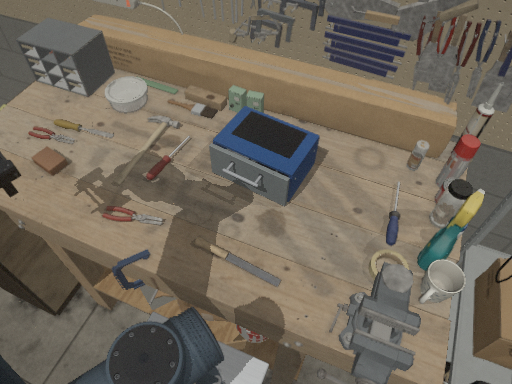

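View pics/top0.png

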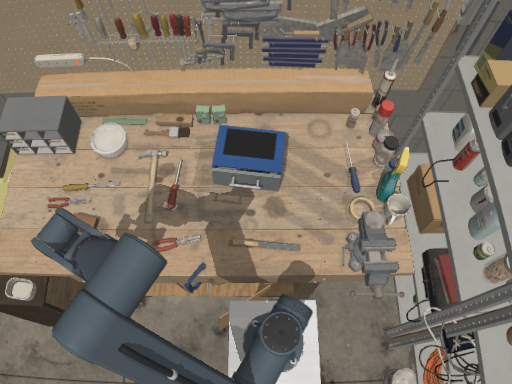

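The cabinet sits mid-bench: around (265,150) in the side view and (250,157) in the top view. The handle is at (241,178) in side and (246,183) in top. Next I'll crop in on it.

```bash
python3 - <<'E'
from h import *
np.set_printoptions(precision=4,suppress=True)
a=cv2.imread('pics/side0.png')[95:205,200:330]; b=cv2.imread('pics/top0.png')[115:200,200:300]
a=cv2.resize(a,None,fx=4,fy=4,interpolation=2)
b=cv2.resize(b,None,fx=5,fy=5,interpolation=2)
cv2.imwrite('pics/c1.png',a);cv2.imwrite('pics/c2.png',b)
for n in('side','top'):
    p=cv2.imread(f'pics/{n}0.png');hsv=cv2.cvtColor(p,cv2.COLOR_BGR2HSV);dep=np.load(f'pics/{n}0.npy')
    P=np.zeros((384,512,3))
    c=bot.get_calibration(n)
    vv,uu=np.mgrid[0:384,0:512]
    K=np.array(c['mtx']);T=c['pose']
    xy=cv2.undistortPoints(np.stack([uu,vv],-1).reshape(-1,1,2).astype(float),K,np.array([c['k1'],0,0,0,0.]))[:,0]
    W=(np.c_[xy[:,0],-xy[:,1],-np.ones(len(xy))]*dep.reshape(-1,1))@T[:3,:3].T+T[:3,3]
    W=W.reshape(384,512,3); np.save(f'pics/W{n}.npy',W)
    r=(slice(95,205),slice(200,330))
    m=np.zeros((384,512),bool); m[r]=True
    top=m&(abs(W[...,2]-.132)<.006)&(hsv[...,2]<255)
    k,l,s,cc=cv2.connectedComponentsWithStats(top.astype(np.uint8)); i=1+s[1:,4].argmax(); t=l==i
    q=W[t][:,:2]; print(n,s[i],q.mean(0),np.median(W[t][:,2]),cv2.minAreaRect((q*1000).astype(np.float32)))
E
```

```text
side [ 213  106  107   70 3964] [0.7067 0.0732] 0.13340214193084338 ((715.6163940429688, 78.21026611328125), (271.0056457519531, 189.91197204589844), 82.70419311523438)
top [ 212  125   74   48 2626] [0.7083 0.0797] 0.1325052251627502 ((713.3494262695312, 80.18801879882812), (270.6226501464844, 190.8544921875), 82.54723358154297)
```

View pics/c1.png

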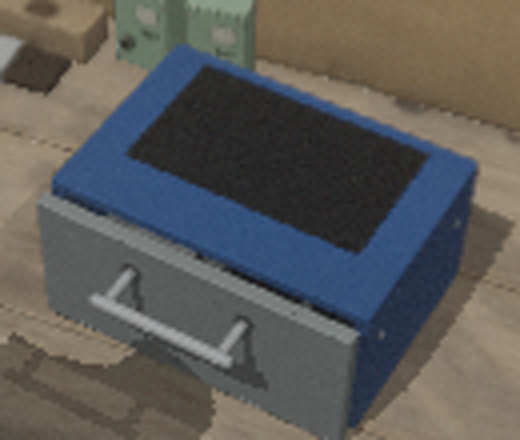

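View pics/c2.png

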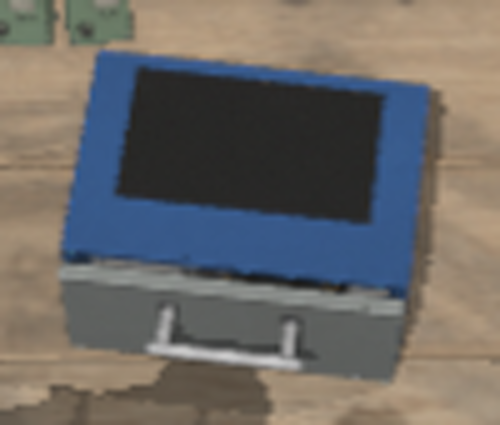

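```bash
python3 - <<'E'
from h import *
np.set_printoptions(precision=4,suppress=True)
for n,pts in(('side',[(223.6,169.7),(257.0,185.2)]),('top',[(229.8,184.7),(259.8,187.9)])):
    q=[onz(n,*p,.100) for p in pts]; d=q[0]-q[1]
    print(n,q,np.hypot(*d[:2]),np.degrees(np.arctan2(d[1],d[0]))-90,(q[0]+q[1])/2)
    W=np.load(f'pics/W{n}.npy'); 
    # handle by depth: points in front
    c,s=np.cos(np.radians(-7.4)),np.sin(np.radians(-7.4)); o=np.array([.7145,.079])
    L=(W[...,:2]-o)@np.array([[c,-s],[s,c]])
    m=(L[...,0]<-.125)&(L[...,0]>-.3)&(abs(L[...,1])<.08)&(abs(W[...,2]-.1)<.02)
    print(m.sum(),W[m].mean(0),L[m].mean(0))
    f=(abs(L[...,1])<.12)&(W[...,2]>.03)&(W[...,2]<.085)&(L[...,0]<-.09)&(L[...,0]>-.15)
    print('front',np.percentile(L[f][:,0],[10,50,90]))
s=bot.read_state(); print(s['position'],s['time_s'])
import json
E
```

```text
side [array([0.5706, 0.1537, 0.1   ]), array([0.5564, 0.0419, 0.1   ])] 0.1126964778951166 -7.2225808841637615 [0.5635 0.0978 0.1   ]
189 [0.5651 0.0973 0.1036] [-0.1505 -0.0011]
front [-0.1166 -0.1149 -0.1133]
top [array([0.5666, 0.1566, 0.1   ]), array([0.5526, 0.0421, 0.1   ])] 0.11532738122391754 -6.961158267151319 [0.5596 0.0994 0.1   ]
115 [0.5642 0.0994 0.1034] [-0.1517  0.0008]
front [-0.119  -0.1169 -0.1151]
[0.2232 0.5831 0.2437] 0.1
```

```bash
cat >> h.py <<'E'
from scipy.spatial.transform import Rotation as Ro
def plan(target,yawz):
    """shift mm & turn deg from measured pose to target, tool down, tool z at yaw yawz deg"""
    s=bot.read_state(); R=s['tcp_rot']; a=np.radians(yawz)
    z=np.array([np.cos(a),np.sin(a),0]); y=np.array([0,0,-1.]); x=np.cross(y,z)
    T=np.c_[x,y,z]; d=R.T@(np.array(target)-s['position'])*1000
    r=Ro.from_matrix(R.T@T).as_rotvec(degrees=True)
    print('pos',s['position'],'t',s['time_s'],'F',s['force'],'open',s['opening'])
    print('shift',d.round(1),'turn',r.round(1))
E
python3 - <<'E'
from h import *
plan((.563,.0985,.245),-7.3)
E
```

```text
pos [0.22320315 0.58312671 0.24367593] t 0.1 F [-0.22413756 -0.33345198  0.59562919] open 1.0005052388145834
shift [ 490.7   -0.9 -331. ] turn [ 0.1 76.3  0.1]
```

Emit:
jog_arm(motion=[490.7, 0, -331, 0, 76.3, 0, 490.7, 0, -331, 0, 76.3, 0, 490.7, 0, -331, 0, 76.3, 0, 490.7, 0, -331, 0, 76.3, 0, 490.7, 0, -331, 0, 76.3, 0, 490.7, 0, -331, 0, 76.3, 0, 490.7, 0, -331, 0, 76.3, 0, 490.7, 0, -331, 0, 76.3, 0, 490.7, 0, -331, 0, 76.3, 0, 490.7, 0, -331, 0, 76.3, 0, 490.7, 0, -331, 0, 76.3, 0, 490.7, 0, -331, 0, 76.3, 0, 490.7, 0, -331, 0, 76.3, 0, 490.7, 0, -331, 0, 76.3, 0], gripper=0.36)

```text
time_s: 1.85
position: [0.5627, 0.1001, 0.2446]
tcp_rot: [[-0.125, -0.0, 0.992], [-0.992, 0.0, -0.125], [-0.0, -1.0, -0.0]]
force: [0.7, 1.0, 0.3]
opening: 0.355
```

```bash
python3 - <<'E'
from h import *
plan((.563,.0985,.103),-7.3); snap('side','side1')
E
```

```text
pos [0.56268977 0.1001495  0.24464393] t 1.85 F [0.71691775 0.98634722 0.25359881] open 0.35525533176008217
shift [  1.6 141.6   0.5] turn [ 0.   0.1 -0. ]
```

View pics/side1.png

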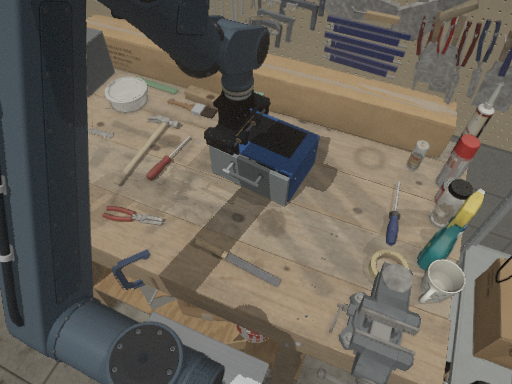

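The gripper is at about (240,130), above the handle at (240,178). I'll go straight down over the bar.

Emit:
jog_arm(motion=[2, 30, 0, 0, 0, 0, 2, 60, 0, 0, 0, 0, 2, 80, 0, 0, 0, 0, 2, 95, 0, 0, 0, 0, 2, 110, 0, 0, 0, 0, 2, 120, 0, 0, 0, 0, 2, 130, 0, 0, 0, 0, 2, 138, 0, 0, 0, 0, 2, 142, 0, 0, 0, 0, 2, 142, 0, 0, 0, 0])

```text
time_s: 3.15
position: [0.563, 0.097, 0.1024]
tcp_rot: [[-0.126, -0.0, 0.992], [-0.992, -0.0, -0.126], [0.0, -1.0, -0.0]]
force: [0.0, 0.3, 0.4]
opening: 0.361
```

```bash
python3 - <<'E'
from h import *
plan((.563,.0985,.103),-7.3); 
for n in('side','top'):snap(n,n+'2')
a=cv2.imread('pics/side2.png')[95:205,190:320]; b=cv2.imread('pics/top2.png')[115:200,200:300]
cv2.imwrite('pics/c3.png',cv2.resize(a,None,fx=4,fy=4,interpolation=2))
E
```

```text
pos [0.563049   0.0970107  0.10238505] t 3.15 F [0.02952796 0.25094803 0.42521949] open 0.36116433863542724
shift [-1.5 -0.6 -0.2] turn [0. 0. 0.]
```

View pics/c3.png

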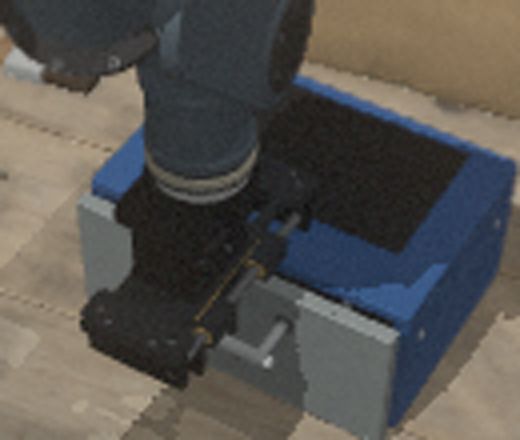

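The fingers straddle the bar with no contact force. Now I'll close on it.

Emit:
jog_arm(motion=[0, 0, 0, 0, 0, 0, 0, 0, 0, 0, 0, 0, 0, 0, 0, 0, 0, 0, 0, 0, 0, 0, 0, 0], gripper=0.0)

```text
time_s: 3.75
position: [0.5627, 0.0971, 0.1027]
tcp_rot: [[-0.126, -0.001, 0.992], [-0.992, 0.0, -0.126], [0.0, -1.0, -0.001]]
force: [-1.4, -0.2, 2.4]
opening: 0.116
```

Emit:
jog_arm(motion=[0, 0, -6, 0, 0, 0, 0, 0, -16, 0, 0, 0, 0, 0, -28, 0, 0, 0, 0, 0, -40, 0, 0, 0, 0, 0, -52, 0, 0, 0, 0, 0, -64, 0, 0, 0, 0, 0, -76, 0, 0, 0, 0, 0, -88, 0, 0, 0, 0, 0, -95, 0, 0, 0, 0, 0, -100, 0, 0, 0, 0, 0, -100, 0, 0, 0])

```text
time_s: 5.12
position: [0.4628, 0.1101, 0.1026]
tcp_rot: [[-0.127, -0.002, 0.992], [-0.992, 0.001, -0.127], [-0.0, -1.0, -0.002]]
force: [1.1, 4.2, 2.9]
opening: 0.114
```

```bash
python3 - <<'E'
from h import *
plan((.563,.0985,.103),-7.3); snap('side','side3')
E
```

```text
pos [0.46283613 0.11007091 0.10263596] t 5.125 F [1.11316335 4.2456849  2.85452921] open 0.11367402427806692
shift [ -1.2  -0.6 100.8] turn [ 0.1  0.  -0. ]
```

View pics/side3.png

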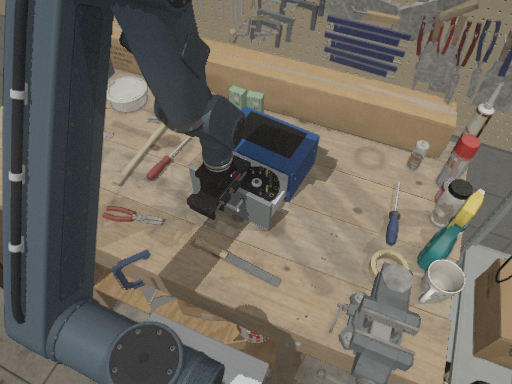

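The drawer is about 100 mm further out, with the carousel visible at (262,183). I'll keep pulling towards the stop.

Emit:
jog_arm(motion=[0, 0, -4, 0, 0, 0, 0, 0, -8, 0, 0, 0, 0, 0, -12, 0, 0, 0, 0, 0, -16, 0, 0, 0])

```text
time_s: 5.68
position: [0.4492, 0.1119, 0.1027]
tcp_rot: [[-0.127, 0.002, 0.992], [-0.992, 0.0, -0.127], [-0.001, -1.0, 0.002]]
force: [3.5, 4.4, 0.2]
opening: 0.113
```

Emit:
jog_arm(motion=[0, 0, -3, 0, 0, 0, 0, 0, -5, 0, 0, 0, 0, 0, -5, 0, 0, 0])

```text
time_s: 6.05
position: [0.4438, 0.1125, 0.1027]
tcp_rot: [[-0.127, 0.001, 0.992], [-0.992, 0.0, -0.127], [-0.001, -1.0, 0.001]]
force: [2.5, 4.8, 1.0]
opening: 0.115
```

Emit:
jog_arm(motion=[0, 0, -3, 0, 0, 0, 0, 0, -5, 0, 0, 0, 0, 0, -5, 0, 0, 0])

```text
time_s: 6.42
position: [0.4417, 0.1128, 0.1027]
tcp_rot: [[-0.127, 0.007, 0.992], [-0.992, 0.0, -0.127], [-0.001, -1.0, 0.007]]
force: [7.1, 3.4, -2.8]
opening: 0.112
```

Emit:
jog_arm(motion=[0, 0, -3, 0, 0, 0, 0, 0, -3, 0, 0, 0])

```text
time_s: 6.68
position: [0.4417, 0.1129, 0.1027]
tcp_rot: [[-0.127, 0.013, 0.992], [-0.992, -0.0, -0.127], [-0.001, -1.0, 0.013]]
force: [11.3, 2.8, -8.8]
opening: 0.112
```

The bar no longer moves while the force rises to 11 N, so the drawer is at its stop after 122 mm of pull. I'll relax the pull, open, and go straight up.

Emit:
jog_arm(motion=[0, 0, 3, 0, 0, 0, 0, 0, 5, 0, 0, 0])

```text
time_s: 6.92
position: [0.4418, 0.1128, 0.1027]
tcp_rot: [[-0.127, 0.003, 0.992], [-0.992, 0.0, -0.127], [-0.001, -1.0, 0.002]]
force: [2.5, 4.7, 1.9]
opening: 0.115
```

Emit:
jog_arm(motion=[0, 0, 0, 0, 0, 0, 0, 0, 0, 0, 0, 0, 0, 0, 0, 0, 0, 0, 0, 0, 0, 0, 0, 0], gripper=0.36)

```text
time_s: 7.42
position: [0.4395, 0.1125, 0.1024]
tcp_rot: [[-0.126, -0.001, 0.992], [-0.992, -0.0, -0.126], [0.0, -1.0, -0.001]]
force: [-0.1, -0.3, -0.4]
opening: 0.35
```

Emit:
jog_arm(motion=[0, -15, 0, 0, 0, 0, 0, -40, 0, 0, 0, 0, 0, -80, 0, 0, 0, 0, 0, -120, 0, 0, 0, 0, 0, -150, 0, 0, 0, 0, 0, -150, 0, 0, 0, 0])

```text
time_s: 8.18
position: [0.4412, 0.1127, 0.2546]
tcp_rot: [[-0.126, 0.005, 0.992], [-0.992, -0.0, -0.126], [-0.001, -1.0, 0.005]]
force: [-0.7, -0.6, -1.2]
opening: 0.359
```

```bash
python3 - <<'E'
from h import *
plan((.563,.0985,.103),-7.3)
for n in('side','top'):snap(n,n+'4')
a=cv2.imread('pics/side4.png')[120:240,190:330]; b=cv2.imread('pics/top4.png')[125:225,200:300]
cv2.imwrite('pics/c4.png',np.vstack([cv2.resize(a,(600,514),interpolation=2)]));cv2.imwrite('pics/c5.png',cv2.resize(b,None,fx=5,fy=5,interpolation=2))
E
```

```text
pos [0.44123894 0.11268398 0.25455977] t 8.175 F [-0.73580028 -0.59974709 -1.22112103] open 0.35868387805023944
shift [ -1.2 152.2 121.8] turn [-0.3  0.  -0. ]
```

View pics/c4.png

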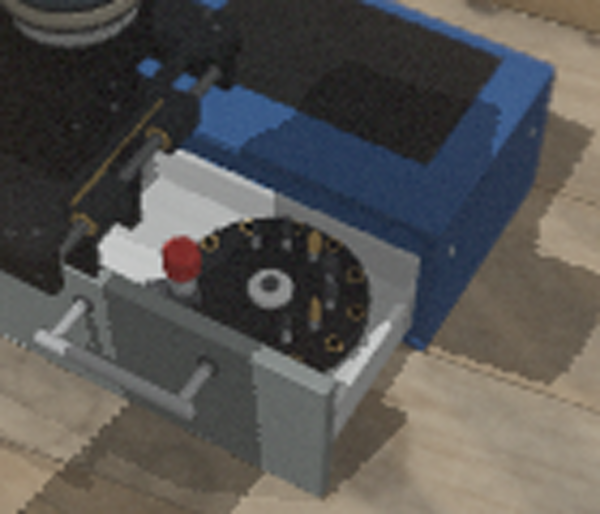

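View pics/c5.png

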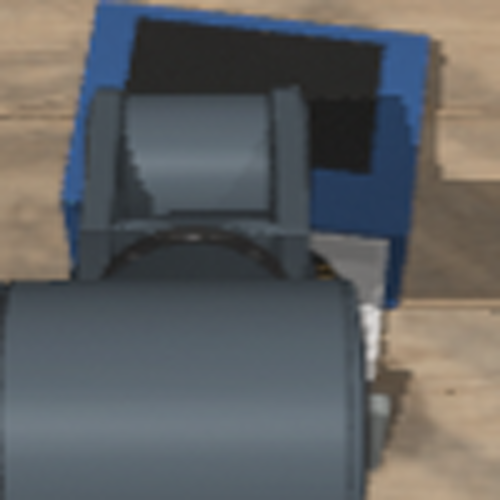

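The red knob is visible in the side view at about (232,180), in front of the disc. I'll measure it with the colour mask.

```bash
python3 - <<'E'
from h import *
np.set_printoptions(precision=4,suppress=True)
p=cv2.imread('pics/side4.png');d=np.load('pics/side4.npy')
h=cv2.cvtColor(p,cv2.COLOR_BGR2HSV)
m=(((h[...,0]<10)|(h[...,0]>170))&(h[...,1]>130)); m[:165]=0;m[200:]=0;m[:,:215]=0;m[:,255:]=0
v,u=np.nonzero(m); print(len(u),u.min(),u.max(),v.min(),v.max(),u.mean(),v.mean())
c=onz('side',u.mean(),v.mean(),.099); print('ray z.099',c, 'depth pts',)
P=np.array([pt('side',a,b,d[b,a]) for a,b in zip(u,v)]); print(P.mean(0),P.min(0),P.max(0))
top=P[P[:,2]>.107]; print(len(top),top.mean(0))
a=np.radians(-7.3);R=np.array([[np.cos(a),-np.sin(a)],[np.sin(a),np.cos(a)]])
print('pred from handle',np.array([.4417,.1128])+R@[.101,0])
for q in(c[:2],top[:,:2].mean(0)): print('local from handle',R.T@(q-np.array([.4417,.1128])))
# handle ends in picture
for y in (-.055,.055): print(R@[0,y]+[.4417,.1128])
E
```

```text
72 228 236 176 185 232.0 180.25
ray z.099 [0.5452 0.1148 0.099 ] depth pts
[0.5403 0.1122 0.1058] [0.5304 0.1015 0.0924] [0.5529 0.1242 0.1123]
42 [0.5425 0.1138 0.1098]
pred from handle [0.5419 0.1   ]
local from handle [0.1024 0.0151]
local from handle [0.0999 0.0138]
[0.4347 0.0582]
[0.4487 0.1674]
```

```bash
python3 - <<'E'
from h import *
plan((.543,.114,.235),82.7); print(bot.read_state()['joint_positions'])
E
```

```text
pos [0.43940127 0.1126382  0.25214251] t 8.275 F [-0.26444594  0.56998493 -0.24063802] open 0.3632157974012232
shift [-14.4  17.  102.6] turn [  0.1 -90.   -0. ]
[ 2.18068454e-01  1.64384418e+01  1.05189476e+02 -8.29780586e-03
  5.84237607e+01  7.47991284e+00]
```

Emit:
jog_arm(motion=[-14.4, 17, 102.6, 0, -90, 0, -14.4, 17, 102.6, 0, -90, 0, -14.4, 17, 102.6, 0, -90, 0, -14.4, 17, 102.6, 0, -90, 0, -14.4, 17, 102.6, 0, -90, 0, -14.4, 17, 102.6, 0, -90, 0, -14.4, 17, 102.6, 0, -90, 0, -14.4, 17, 102.6, 0, -90, 0, -14.4, 17, 102.6, 0, -90, 0, -14.4, 17, 102.6, 0, -90, 0, -14.4, 17, 102.6, 0, -90, 0, -14.4, 17, 102.6, 0, -90, 0], gripper=0.7)

```text
time_s: 9.78
position: [0.5435, 0.114, 0.2351]
tcp_rot: [[0.992, -0.001, 0.127], [-0.127, -0.0, 0.992], [-0.001, -1.0, -0.0]]
force: [0.7, -0.2, -0.3]
opening: 0.706
```

```bash
python3 - <<'E'
from h import *
plan((.543,.114,.106),82.7)
for n in('side',):snap(n,n+'5')
a=cv2.imread('pics/side5.png')[120:240,190:330]
cv2.imwrite('pics/c6.png',cv2.resize(a,(600,514),interpolation=2))
E
```

```text
pos [0.54345119 0.11400232 0.23506234] t 9.775 F [ 0.67141166 -0.19607804 -0.34533658] open 0.7059024057167281
shift [ -0.3 129.1  -0. ] turn [ 0.   0.  -0.1]
```

View pics/c6.png

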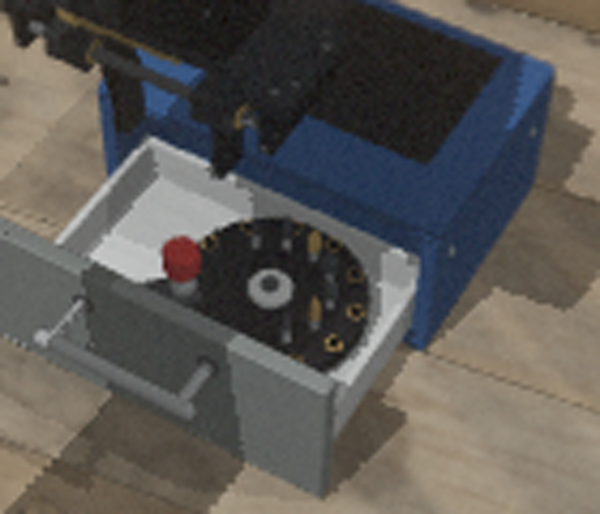

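The fingers sit either side of the red knob, which is at crop (182,258). Going straight down.

Emit:
jog_arm(motion=[0, 30, 0, 0, 0, 0, 0, 60, 0, 0, 0, 0, 0, 80, 0, 0, 0, 0, 0, 95, 0, 0, 0, 0, 0, 108, 0, 0, 0, 0, 0, 118, 0, 0, 0, 0, 0, 126, 0, 0, 0, 0, 0, 129, 0, 0, 0, 0, 0, 129, 0, 0, 0, 0])

```text
time_s: 10.95
position: [0.5438, 0.114, 0.1066]
tcp_rot: [[0.992, 0.0, 0.126], [-0.126, -0.0, 0.992], [0.0, -1.0, -0.0]]
force: [-0.4, -1.3, -0.2]
opening: 0.704
```

```bash
python3 - <<'E'
from h import *
plan((.543,.114,.106),82.7)
for n in('side',):snap(n,n+'6')
a=cv2.imread('pics/side6.png')[120:240,190:330]
cv2.imwrite('pics/c7.png',cv2.resize(a,(600,514),interpolation=2))
E
```

```text
pos [0.54377195 0.11403619 0.10658608] t 10.95 F [-0.38857568 -1.25383609 -0.2066499 ] open 0.7042355046652421
shift [-0.8  0.6 -0.1] turn [0. 0. 0.]
```

View pics/c7.png

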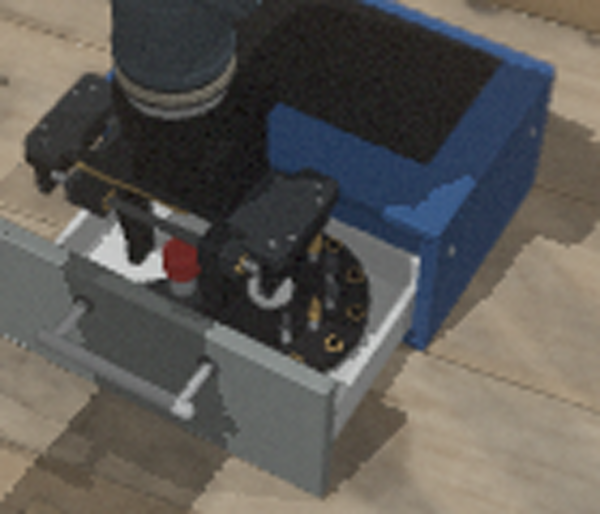

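The knob is between the fingers; closing on it.

Emit:
jog_arm(motion=[0, 0, 0, 0, 0, 0, 0, 0, 0, 0, 0, 0, 0, 0, 0, 0, 0, 0, 0, 0, 0, 0, 0, 0, 0, 0, 0, 0, 0, 0], gripper=0.0)

```text
time_s: 11.62
position: [0.544, 0.1167, 0.1067]
tcp_rot: [[0.992, 0.001, 0.129], [-0.129, 0.005, 0.992], [0.001, -1.0, 0.005]]
force: [0.7, 10.2, -1.1]
opening: 0.28
```

A steady 10 N side force shows the knob is about 3 mm further in +y. I'll re-centre before pulling.

Emit:
jog_arm(motion=[0, 0, 1.5, 0, 0, 0, 0, 0, 3, 0, 0, 0, 0, 0, 3, 0, 0, 0])

```text
time_s: 12.0
position: [0.5441, 0.1171, 0.1067]
tcp_rot: [[0.992, 0.0, 0.127], [-0.127, 0.0, 0.992], [0.0, -1.0, 0.0]]
force: [-0.1, 1.4, 1.0]
opening: 0.283
```

Side load is gone. Now the pull up, in small steps.

Emit:
jog_arm(motion=[0, -2, 0, 0, 0, 0, 0, -5, 0, 0, 0, 0, 0, -8, 0, 0, 0, 0, 0, -11, 0, 0, 0, 0, 0, -14, 0, 0, 0, 0, 0, -16, 0, 0, 0, 0, 0, -16, 0, 0, 0, 0])

```text
time_s: 12.88
position: [0.544, 0.117, 0.1225]
tcp_rot: [[0.992, -0.0, 0.126], [-0.126, 0.0, 0.992], [-0.0, -1.0, 0.0]]
force: [2.9, 2.6, -11.9]
opening: 0.285
```

Emit:
jog_arm(motion=[0, -1.5, 0, 0, 0, 0, 0, -3, 0, 0, 0, 0, 0, -3, 0, 0, 0, 0])

```text
time_s: 13.25
position: [0.544, 0.117, 0.1255]
tcp_rot: [[0.992, -0.0, 0.126], [-0.126, 0.0, 0.992], [-0.0, -1.0, 0.0]]
force: [2.9, 3.4, -12.7]
opening: 0.286
```

Emit:
jog_arm(motion=[0, -1, 0, 0, 0, 0, 0, -1, 0, 0, 0, 0])

```text
time_s: 13.5
position: [0.544, 0.117, 0.1265]
tcp_rot: [[0.992, -0.0, 0.126], [-0.126, 0.0, 0.992], [-0.0, -1.0, 0.0]]
force: [3.1, 2.9, -12.3]
opening: 0.284
```

Emit:
jog_arm(motion=[0, -1, 0, 0, 0, 0, 0, -1, 0, 0, 0, 0])

```text
time_s: 13.75
position: [0.544, 0.117, 0.1269]
tcp_rot: [[0.992, -0.0, 0.126], [-0.126, 0.0, 0.992], [-0.0, -1.0, 0.0]]
force: [3.9, 2.7, -16.0]
opening: 0.287
```

At 20.2 mm of lift the force jumps above the spring's 12 N, so the plunger is at its upper stop. Holding to check for creep, then looking.

Emit:
jog_arm(motion=[0, 0, 0, 0, 0, 0, 0, 0, 0, 0, 0, 0, 0, 0, 0, 0, 0, 0, 0, 0, 0, 0, 0, 0, 0, 0, 0, 0, 0, 0, 0, 0, 0, 0, 0, 0, 0, 0, 0, 0, 0, 0, 0, 0, 0, 0, 0, 0])

```text
time_s: 14.75
position: [0.544, 0.117, 0.1269]
tcp_rot: [[0.992, -0.0, 0.126], [-0.126, 0.0, 0.992], [-0.0, -1.0, 0.0]]
force: [4.9, 3.0, -15.5]
opening: 0.282
```

```bash
python3 - <<'E'
from h import *
np.set_printoptions(precision=4,suppress=True)
plan((.544,.117,.127),82.7)
p,d=snap('side','side7')
a=cv2.imread('pics/side7.png')[110:230,180:320]
cv2.imwrite('pics/c8.png',cv2.resize(a,(600,514),interpolation=2))
h=cv2.cvtColor(p,cv2.COLOR_RGB2HSV)
m=(((h[...,0]<10)|(h[...,0]>170))&(h[...,1]>130)); m[:155]=0;m[200:]=0;m[:,:215]=0;m[:,255:]=0
v,u=np.nonzero(m);print(len(u),u.mean(),v.mean(),v.min(),v.max())
P=np.array([pt('side',a,b,d[b,a]) for a,b in zip(u,v)]); print(P.min(0),P.max(0))
# handle ends now (a,b) -> filled from image
E
```

```text
pos [0.544  0.117  0.1269] t 14.75 F [  4.8674   2.9667 -15.4926] open 0.28227092887459554
shift [ 0.  -0.1 -0. ] turn [-0.  0. -0.]
37 230.35135135135135 176.83783783783784 172 180
[0.5308 0.106  0.1127] [0.5473 0.1271 0.1328]
```

View pics/c8.png

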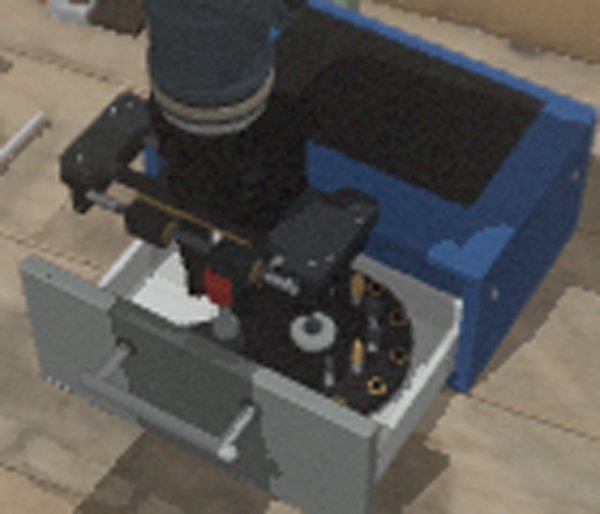

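View pics/side7.png

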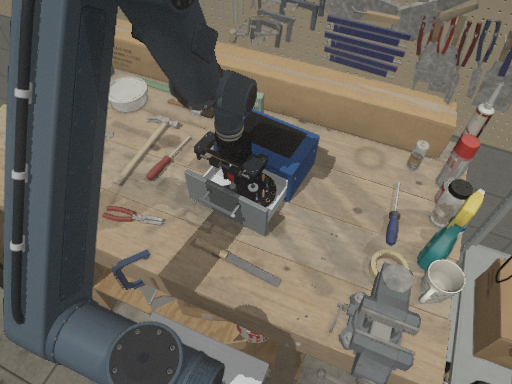

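The knob spans z 0.113–0.133, against 0.092–0.112 when seated, so it is up by 20 mm, and the tools look undisturbed. Next I'll check that the drawer hasn't crept from its stop, using the frame taken while I gripped the handle near the stop and the later ones.

```bash
python3 - <<'E'
from h import *
np.set_printoptions(precision=2,suppress=True)
g={i:cv2.cvtColor(cv2.imread(f'pics/side{i}.png'),cv2.COLOR_BGR2GRAY) for i in(0,4,5,6,7)}
pts=np.array([[234,215],[267,231],[206,198],[267,209],[238,206],[286,198],[313,155],[287,196]],np.float32).reshape(-1,1,2)
for i in(4,5,6):
    q,s,e=cv2.calcOpticalFlowPyrLK(g[7],g[i],pts,None,winSize=(11,11),maxLevel=1); print(i,(q-pts)[:,0].tolist(),s.ravel(),e.ravel())
# local x of front panel by depth per frame
for i in(0,4,5,6,7):
    d=np.load(f'pics/side{i}.npy');c=bot.get_calibration('side');T=c['pose']
    vv,uu=np.mgrid[0:384,0:512]
    xy=cv2.undistortPoints(np.stack([uu,vv],-1).reshape(-1,1,2).astype(float),np.array(c['mtx']),np.array([c['k1'],0,0,0,0.]))[:,0]
    W=((np.c_[xy[:,0],-xy[:,1],-np.ones(len(xy))]*d.reshape(-1,1))@T[:3,:3].T+T[:3,3])
    a=np.radians(-7.3);L=(W[:,:2]-[.7145,.079])@np.array([[np.cos(a),-np.sin(a)],[np.sin(a),np.cos(a)]])
    f=(L[:,1]>-.125)&(L[:,1]<-.06)&(W[:,2]>.03)&(W[:,2]<.115)&(L[:,0]<-.1)&(L[:,0]>-.27)
    k=L[f][:,0]; h=np.percentile(k,20); k=k[abs(k-h)<.006]; print(i,len(k),'front x mm',k.mean()*1e3,k.std()*1e3)
E
```

```text
4 [[0.0794219970703125, -0.48291015625], [-0.0330810546875, 0.053192138671875], [7.1952056884765625, 3.561767578125], [0.033111572265625, 0.0149383544921875], [0.732574462890625, -0.8259429931640625], [-0.235137939453125, 0.0712127685546875], [0.08642578125, -0.06854248046875], [-0.409088134765625, 0.249755859375]] [1 1 1 1 1 1 1 1] [10.36  1.7   8.61  2.83 16.28  7.72  2.65 10.49]
5 [[0.0137786865234375, -0.469390869140625], [-0.219696044921875, 0.380523681640625], [-0.096343994140625, -0.5649261474609375], [0.096160888671875, -0.0179290771484375], [0.4895172119140625, -0.420806884765625], [-0.178985595703125, 0.17767333984375], [0.3201904296875, -0.2330322265625], [-0.1734619140625, 0.135009765625]] [1 1 1 1 1 1 1 1] [12.72  4.17  8.09  5.43 15.58  4.77  3.7   4.17]
6 [[-0.2022705078125, -0.046417236328125], [-0.00067138671875, -0.0396728515625], [-0.107574462890625, 0.1498565673828125], [0.006500244140625, -0.012451171875], [-0.192535400390625, -0.1312255859375], [0.036376953125, -0.024932861328125], [0.002410888671875, -0.1440582275390625], [0.029083251953125, -0.0071563720703125]] [1 1 1 1 1 1 1 1] [5.32 1.81 2.7  1.94 5.25 1.97 2.32 2.11]
0 370 front x mm -115.29747643154279 1.2323382664137488
4 346 front x mm -236.78215792531296 0.9312394074237466
5 356 front x mm -236.7449585804438 0.8518440698902511
6 352 front x mm -236.7941353326305 1.0110128360068487
7 355 front x mm -236.78348684423483 1.0032783320244034
```

```bash
python3 - <<'E'
from h import *
print(bot.hand_in()); s=bot.read_state(); print(s['time_s'],s['position'],s['force'],s['opening'])
E
```

```text
the job is handed in; nothing more can be done
None
the job is handed in; nothing more can be done
```

The drawer is out at its stop and the gripper is holding the red knob at the top of its travel. I handed the job in at about 15 s.

- **Drawer:** I pulled the handle out 122 mm. It then stayed put while the pull rose to 11 N. The depth images show the front moved 121.5 mm from where it started, which means the drawer began about 8 mm open. I inferred that from the stop, as I had no direct reading of the drawer's travel. The front moved less than 0.1 mm from when I let go of the handle to the last picture.
- **Knob:** I closed on it about 3 mm off centre and got a 10 N side load. I re-centred to 1.4 N before pulling.
- **Lift:** I raised the knob 20.2 mm. The downward force then went from about 12 N to 16 N within the last millimetre, which marks the upper stop. The last picture shows the knob about 20 mm higher than when seated. It did not slip over a 1 s hold, with about 15.5 N down and 5 N of side load that pulls the drawer outward, towards its stop.
- **Surroundings:** The tools on the bench look undisturbed in the last side view, by eye only. The highest wrist force I read was about 17 N.

The post-hand-in state read came back empty, so nothing was checked after that point.

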